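# Load the dead-weight bonding press

## Robot

A 6-joint arm with a two-finger parallel gripper is mounted at the origin on the work surface. World frame = base frame: x ahead of the robot, y to its left, z up, the work surface at z = 0. Lengths are in mm, angles in rad, forces in N, time in s.
With the tool pointing down it reaches from about 275 to 1000 mm from the base axis. Payload 8.4 kg.
Tool frame: the origin (TCP) lies on the centre line of the jaws, within the pads' length; the fingertips stand 17 mm ahead of it and the grasp point (between the pads) lies 2 mm behind it (r.tcp_to_tips is the z of the fingertips in the tool frame, in mm); z points along the fingers, y is the direction in which the jaws open and shut (so a half turn about z gives the same grasp; the last joint's range is limited). The gripper opens to 85 mm and grips with 20 to 120 N. Pads are 22 mm wide; open, the fingers measure 114 mm over their backs; the gripper's body (76 mm by 85 mm) begins 54 mm behind the grasp point. The pads swing forward as they close: fully open they stand 13 mm farther back than shut.
Start: joints at [1.264, 0.353, 1.633, -0, 1.155, -0.002], TCP at [187.563, 596.195, 248.281] pointing down, gripper open.
Joint ranges: [-2.63, 2.63], [-0.92, 2.1], [0.06, 2.66], [-1.3, 4.44], [0, 2.69], [-3.02, 3.02]. Speed limits (rad/s): [2.22, 2.22, 2.79, 3.14, 3.14, 3.14].

## Interface

Orientations are given as [roll, pitch, yaw] about the fixed x, y, z axes, in that order (R = Rz(yaw) Ry(pitch) Rx(roll)).
In Python, from rig import r, cams, job gives the robot as it stands.
- The arm moves only by the tool drive_tool, never from a script. Its argument "deltas" is a list of rows, each a list of 4 numbers: the shift along the tool's x, y, z in cm, then the turn about the tool's z in rad. In form: [[x, y, z, roll], ...]. A call has 1 to 12 rows; each row shifts and turns the commanded pose from where the row before left it, along the tool's axes as they then stand; what a row does not reach is not made up. A row lasts 1/12 s, in which the tool goes at most 41.7 mm and 7.16 degrees, less where a joint would pass 70% of its speed; a pose out of reach is approached as far as the arm can. A call with a gripper value outside its range is refused whole. "jaw" is the closure, from 0 (fully open) to 1 (shut), set as the call begins (left out, the last holds). The fingers move at their own pace and stop on an object; "force" is the grip in N (left out, the last holds). Time passes only in rows, so rows that do not move let the fingers close. It gives the time, the measured TCP pose, the force and the opening at its end, in the units of the state.
- r.sense(): the state, without advancing time (a new reading comes with each control period).
- cams.grab_frame(name): name is "side" or "top" or "wrist"; returns (picture, depth): 480x640x3 uint8, red, green, blue; 480x640 float32, mm along the optical axis (not along the pixel's ray), 0 where there is no reading.
- cams.camera_params(name): a dict with "fx", "fy", "cx", "cy" (pixels), "k1" (the pictures are not rectified: a ray, as slopes to the right and down, at radius r is drawn at 1 + k1 r^2 times it, then the intrinsics apply), "R" (3x3) and "t" (3): a world point X has camera coordinates R X + t. Camera axes: x right, y down, z forward; pixel columns grow to the right and rows downward; lengths in mm; the calibration is good to about 2 mm. A picture is of the moment at which its call begins: read the wrist's pose just before it. camera_params takes no time and is no camera call; for the wrist camera it gives the pose at the moment of the call.
- job.sign_off(): hands the job in, once; it reports no verdict.
The state is a dict: "clock": time; "qpos": joint angles; "qvel": joint speeds; "joint_efforts": joint torques, N m; "eef_pos": TCP position; "tcp_rot": TCP orientation; "contact_force": force on the tool from outside, world axes, zero at the start; "wrist_torque": the same for the moment, N m; "opening": opening from 0.0 (shut) to 1.0 (fully open).
Only numpy, scipy, OpenCV 4.12 (cv2) and the standard library are available. Lean on these libraries where they do the work, as an engineer would, in place of code of your own. Each camera call takes 0.05 s, during which the arm holds its last target. There are 200 camera calls.

## Task

Load the bonding press: slide the larger loose slotted disc sideways onto the stem so that it lies flat on the disc already there, then the smaller one on top of it, each fully home with its slot turned to the opposite side from the slot of the disc directly beneath. Then throw the press's lever over to its stop at the back to lower the load onto the crown. Leave the jar, the bowl and the plaster cast where they stand.

Things in the scene. Friction and masses are not known exactly. Their poses are not given: they have to be found in the camera images.
- seat (a point): Hanger on the fixed press's plunger: steel pan 44 mm across, stem 10 mm thick, head 24 mm across (from 56 to 64 mm over the pan). The point is on the stem's axis on the pan's top, about 135 mm above the bench (8 mm lower once the lever is thrown). z up, x to the back of the press. All else of the press stays below the pan, so the space around the stem is clear.
- base_disc_center (a point): Steel slotted disc already on the pan, loose: 84 mm across, 12 mm thick, two parallel flats 62 mm apart, slot 16 mm wide. The point is the disc's centre, half-way up. Its x axis points along the slot towards the open mouth, z up.
- base_disc_mouth (a point): Mid-point of the slot's open mouth at the rim of that disc, 42 mm from its centre.
- large_disc_center (a point): Larger loose steel disc (0.4 to 0.7 kg), flat on the bench: 84 mm across, 18 mm thick, two parallel flats 62 mm apart (at its y = +31 and -31 mm) to grasp it by, a 16 mm wide slot from the rim to 8 mm past the centre. The point is its centre, half-way up; x points along the slot to the open mouth, z up. Home when its centre is on the stem's axis.
- large_disc_mouth (a point): Mid-point of the slot's open mouth at the rim of the larger disc, 42 mm from its centre.
- small_disc_center (a point): Smaller loose steel disc (0.2 to 0.4 kg), flat on the bench: 66 mm across, 18 mm thick, two parallel flats 48 mm apart (at its y = +24 and -24 mm), a 16 mm wide slot from the rim to 8 mm past the centre. The point is its centre, half-way up; x points along the slot to the open mouth, z up. Home when its centre is on the stem's axis.
- small_disc_mouth (a point): Mid-point of the slot's open mouth at the rim of the smaller disc, 33 mm from its centre.
- lever (a joint): Angle of the press's arrest lever (rad): 0 to 0.12 at the start; at 0 it leans 0.5 rad from upright to the front (-x of seat), at 1.0 it is at its stop, leaning 0.5 rad to the back (+x). Stiff: about 4 N at the ball. It stays where it is left and lowers the plunger 8 mm over its travel.
- lever_tip (a point): Centre of the black ball (24 mm across) at the end of the steel lever, about 110 mm above the bench.
- lever_pivot (a point): The lever's pivot, fixed to the press, 36 mm above the bench and 115 mm to the side of the stem (-y of seat); the ball's centre is 85 mm from it and the lever's rod is 10 mm thick. The lever swings in the upright plane through this point along x of seat.
- resin_jar: Amber glass jar with a white cap, 60 mm across and 75 mm high, standing to the side of the press; not part of the work. Origin under its centre.
- mixing_pot: White ceramic bowl, 76 mm across and 55 mm high, standing to the side of the press; not part of the work. Origin under its centre.
- cast_block: Plaster dental cast, 65 x 70 x 28 mm, lying at the left of the work; not part of the work. Origin under its centre.
Not all that is in view belongs to the job. Leave any black or orange look-alike of the part that bears base_disc_center alone.

How it is judged:
By the outcome, as a careful person would: the job done as asked, in the order asked, and still so for the second after the job is handed in, with the robot touching nothing.
It also fails if it takes over 72 s, if anything falls off the work surface, if the arm or the gripper's body presses on something with over 40 N, if the wrist force passes 120 N, or if a joint passes its speed limit or range.

## Working session

There is one attempt and no reset: what is moved stays moved. The work goes in short steps, Python scripts to look and compute and a tool call to move; the robot and the scene stay as the last step left them, time stands still between calls to the robot, and variables do not carry over. Pictures are saved under pics/ and viewed, about 8 in all and at most 12, crops included, and the job is handed in when it is done.

Besides the shell and the picture viewer there is one more tool, called as name([rows], argument=value, ...), one row to a line, values as JSON. drive_tool: Moves the arm, as the interface text tells. Its arguments: {"type":"object","properties":{"deltas":{"type":"array"},"jaw":{"type":"number"},"force":{"type":"number"}},"required":["deltas"]}

```bash
mkdir -p pics; ls
python3 - <<'E'
from rig import r,cams,job
import cv2,numpy as np
s=r.sense();print(s['clock'],s['eef_pos'],s['tcp_rot'],r.tcp_to_tips)
ims=[]
for n in ['top','side']:
    im,d=cams.grab_frame(n);np.savez(f'{n}0.npz',im=im,d=d);p=cams.camera_params(n)
    print(n,{k:np.round(v,3).tolist() for k,v in p.items()})
    cv2.imwrite(f'pics/{n}0.png',im[:,:,::-1])
E
```

```text
pics
0.0 [187.43600946 595.7702164  247.55884851] [-3.14023330e+00 -2.55812054e-08  2.83677339e+00] 17.0
top {'fx': 503.303, 'fy': 503.303, 'cx': 326.916, 'cy': 242.349, 'k1': -0.095, 'R': [[-0.015, -1.0, -0.001], [-0.988, 0.015, -0.151], [0.151, -0.001, -0.988]], 't': [79.188, 590.922, 1250.57]}
side {'fx': 511.576, 'fy': 511.576, 'cx': 321.163, 'cy': 238.56, 'k1': -0.132, 'R': [[0.843, -0.538, 0.016], [-0.278, -0.461, -0.843], [0.461, 0.706, -0.538]], 't': [-483.726, 303.372, 882.407]}
```

View pics/top0.png

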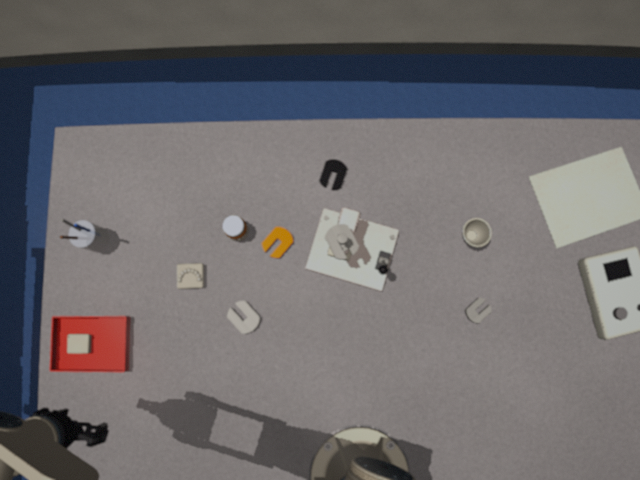

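View pics/side0.png

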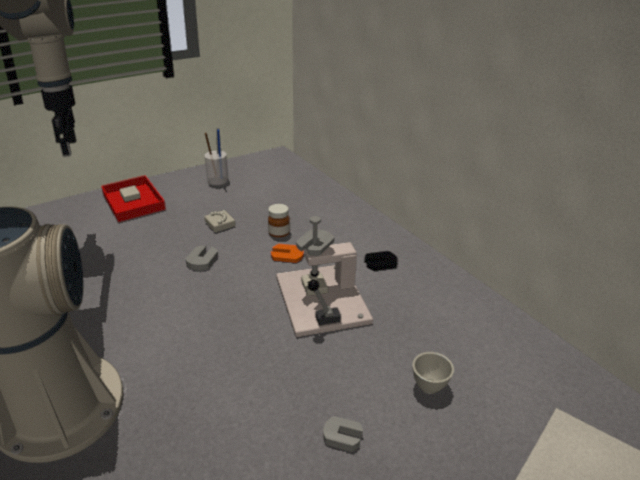

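The top view shows the candidates: the larger grey disc at (244,317) and the smaller grey one at (479,310). The base disc is on the press at (342,241). The look-alikes are black at (333,174) and orange at (278,242), both left alone. The jar is at (235,227), the bowl at (477,233) and the cast at (190,276). The lever ball is at about (383,268).

```bash
cat > h.py <<'E'
import numpy as np,cv2
def ray(p,uv):
    K=np.array([[p['fx'],0,p['cx']],[0,p['fy'],p['cy']],[0,0,1.]])
    q=cv2.undistortPoints(np.array(uv,float).reshape(-1,1,2),K,np.array([p['k1'],0,0,0.])).reshape(-1,2)
    d=np.c_[q,np.ones(len(q))]@np.array(p['R']); c=-np.array(p['R']).T@np.array(p['t'])
    return c,d
def onplane(p,uv,z):
    c,d=ray(p,uv); return c+d*((z-c[2])/d[:,2:])
def cloud(p,d):
    v,u=np.mgrid[:480,:640]; c,dd=ray(p,np.c_[u.ravel(),v.ravel()])
    X=c+dd*d.ravel()[:,None]; X[d.ravel()==0]=np.nan
    return X.reshape(480,640,3)
def proj(p,X):
    K=np.array([[p['fx'],0,p['cx']],[0,p['fy'],p['cy']],[0,0,1.]])
    return cv2.projectPoints(np.array(X,float).reshape(-1,1,3),cv2.Rodrigues(np.array(p['R']))[0],np.array(p['t'],float),K,np.array([p['k1'],0,0,0.]))[0].reshape(-1,2)
def blobs(M,X,amin=20):
    n,l,s,c=cv2.connectedComponentsWithStats(M.astype(np.uint8))
    return [(s[i,4],np.round(c[i]),np.round(np.nanmedian(X[l==i],0),1),l==i) for i in range(1,n) if s[i,4]>=amin]
E
python3 - <<'E'
from rig import cams
from h import *
f=np.load('top0.npz');im,d=f['im'],f['d'];p=cams.camera_params('top');X=cloud(p,d)
print('bench z',[np.round(X[v,u],1).tolist() for u,v in[(200,200),(430,200),(300,340),(450,350)]])
for n,u,v,ra in[('L',244,317,25),('S',479,310,22)]:
    w=X[v-ra:v+ra,u-ra:u+ra];M=(w[...,2]>8)
    for a,c,m,k in blobs(M,w):
        P=w[k][:,:2];print(n,a,c+[u-ra,v-ra],m,P.mean(0),cv2.minAreaRect(P.astype(np.float32)))
w=X[205:295,300:405]
for lo,hi in[(135,165),(185,210),(100,122)]:
    for a,c,m,k in blobs((w[...,2]>lo)&(w[...,2]<hi),w,4):print(lo,a,c+[300,205],m,w[k].mean(0))
a=cv2.resize(im[285:345,205:285],None,fx=5,fy=5,interpolation=3);b=cv2.resize(im[280:340,440:520],None,fx=5,fy=5,interpolation=3)
c=cv2.resize(im[200:300,295:415],None,fx=5,fy=5,interpolation=3)[:290,:]
c=cv2.resize(im[205:295,300:400],None,fx=4,fy=3.3)[:300]
s=np.load('side0.npz')['im'];e=cv2.resize(s[205:335,265:385],None,fx=2.3,fy=2.3)
o=np.zeros((600,800,3),np.uint8);o[:300,:400]=a;o[:300,400:]=b;o[300:300+c.shape[0],:400]=c[:300];o[300:300+e.shape[0],400:400+e.shape[1]]=e[:300]
cv2.imwrite('pics/crop.png',o[...,::-1])
E
```

```text
bench z [[720.5, 412.8, 1.4], [710.6, -211.2, 0.8], [343.3, 144.0, -3.6], [310.3, -246.2, 0.5]]
L 593 [244. 318.] [401.8 285.   17.4] [402.97924729 286.86089944] ((405.1875, 289.30963134765625), (81.16143035888672, 61.19780349731445), 42.93699645996094)
S 356 [477. 311.] [ 408.2 -316.7   17.5] [ 410.074153  -317.8953665] ((411.9675598144531, -321.7002868652344), (50.97285461425781, 65.20526123046875), 38.066429138183594)
135 658 [340. 241.] [580.1  41.8 145.6] [580.71872464  38.62202684 145.36902986]
135 5 [342. 245.] [571.3  34.3 136.3] [570.59559527  34.66758035 136.72786363]
185 83 [342. 238.] [578.1  36.1 197.3] [577.61247379  36.87166156 197.38195218]
100 349 [349. 218.] [641.7  14.6 113. ] [641.11738465  15.70154523 112.61222088]
100 17 [346. 251.] [557.4  24.  112.3] [558.65215839  24.55673077 112.03437418]
100 39 [382. 270.] [509.1 -62.  118.7] [511.18538519 -62.47226392 118.24490239]
```

View pics/crop.png

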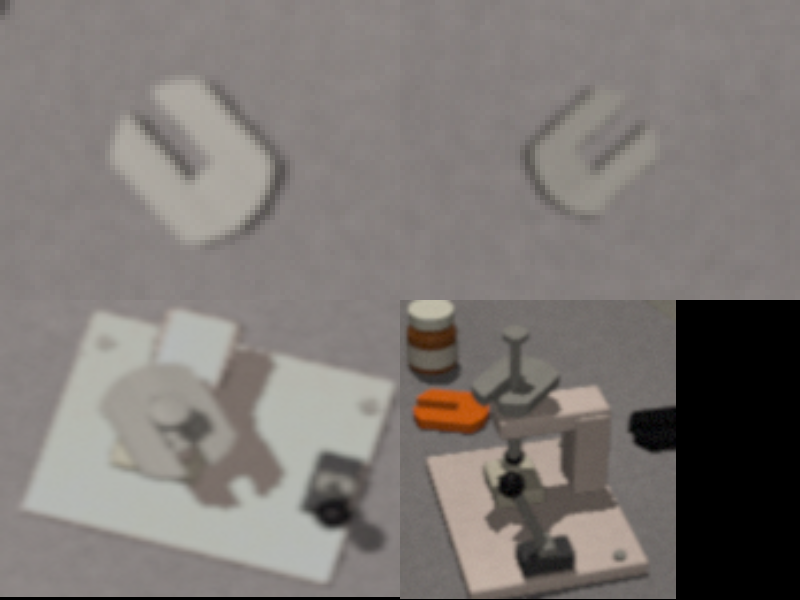

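The close crop confirms the choice. The grey larger disc's mouth points up-left (+x,+y) and the smaller's up-right (+x,−y). The base disc, on the press under the stem head, opens down-right (−x,−y). Sizes from depth are 81x61 and 65x51 mm, as expected.

```bash
cat >> h.py <<'E'
def Rw(yaw): return np.array([[np.cos(yaw),np.sin(yaw),0],[np.sin(yaw),-np.cos(yaw),0],[0,0,-1.]])
def plan(s,tgt,yaw,n):
    """rows from state s to tgt (mm), tool yaw; straight line, even turn (yaw unwrapped by the caller)"""
    y0=s['tcp_rot'][2]; step=(np.array(tgt)-s['eef_pos'])/n; dy=(yaw-y0)/n
    rows=[np.round(np.r_[Rw(y0+i*dy).T@step/10,-dy],2).tolist() for i in range(n)]
    print('dy/row',dy)
    for k in range(0,n,12): print(str(rows[k:k+12]).replace(' ',''))
E
python3 - <<'E'
from rig import cams,r
from h import *
s=r.sense();p=cams.camera_params('wrist')
R=np.array(p['R']);c=-R.T@p['t'];T=Rw(s['tcp_rot'][2])
print('cam in tool',T.T@(c-s['eef_pos']),'axes',np.round(R@T,3).tolist(),p['fx'],p['k1'])
f=np.load('top0.npz');d=f['d'];X=cloud(cams.camera_params('top'),d)[205:295,300:405]
z=X[...,2];P=X[(z>140)&(z<152)];print(len(P),P.mean(0),cv2.minAreaRect(P[:,:2].astype(np.float32)))
plan(s,[385,275,210],0.75,18)
E
```

```text
cam in tool [  73.34912338   -0.52653004 -124.55726208] axes [[0.0, 1.0, 0.001], [-0.957, 0.0, -0.289], [-0.289, -0.001, 0.957]] 338.2662869152387 -0.05592305656665868
639 [581.39761885  38.71184958 145.57105531] ((579.2120361328125, 36.646400451660156), (82.01555633544922, 62.883304595947266), 26.006591796875)
dy/row -0.11592999977709012
[[-1.58,-1.37,0.21,0.12],[-1.73,-1.18,0.21,0.12],[-1.85,-0.97,0.21,0.12],[-1.95,-0.75,0.21,0.12],[-2.03,-0.52,0.21,0.12],[-2.07,-0.28,0.21,0.12],[-2.09,-0.04,0.21,0.12],[-2.08,0.2,0.21,0.12],[-2.05,0.44,0.21,0.12],[-1.98,0.68,0.21,0.12],[-1.89,0.9,0.21,0.12],[-1.77,1.11,0.21,0.12]]
[[-1.63,1.31,0.21,0.12],[-1.47,1.49,0.21,0.12],[-1.29,1.65,0.21,0.12],[-1.09,1.79,0.21,0.12],[-0.87,1.9,0.21,0.12],[-0.65,1.99,0.21,0.12]]
```

drive_tool([
  [-1.58,-1.37,0.21,0.116],
  [-1.73,-1.18,0.21,0.116],
  [-1.85,-0.97,0.21,0.116],
  [-1.95,-0.75,0.21,0.116],
  [-2.03,-0.52,0.21,0.116],
  [-2.07,-0.28,0.21,0.116],
  [-2.09,-0.04,0.21,0.116],
  [-2.08,0.2,0.21,0.116],
  [-2.05,0.44,0.21,0.116],
  [-1.98,0.68,0.21,0.116],
  [-1.89,0.9,0.21,0.116],
  [-1.77,1.11,0.21,0.116],
], jaw=0)

```text
clock: 1.1
eef_pos: [319.2, 381.2, 222.8]
tcp_rot: [-3.141, 0.0, 1.439]
contact_force: [0.3, -0.2, 0.3]
opening: 0.997
```

drive_tool([
  [-1.63,1.31,0.21,0.116],
  [-1.47,1.49,0.21,0.116],
  [-1.29,1.65,0.21,0.116],
  [-1.09,1.79,0.21,0.116],
  [-0.87,1.9,0.21,0.116],
  [-0.65,1.99,0.21,0.116],
  [0,0,0,0],
  [0,0,0,0],
])

```text
clock: 1.77
eef_pos: [384.7, 274.6, 210.3]
tcp_rot: [-3.141, 0.001, 0.748]
contact_force: [0.1, -0.2, -1.4]
opening: 1.001
```

```bash
cat >> h.py <<'E'
def disc(X,zc,ctr,rad,zt=6):
    """top face of a disc: minAreaRect centre, sizes, long-axis angle"""
    M=(abs(X[...,2]-zc)<zt)&(np.hypot(X[...,0]-ctr[0],X[...,1]-ctr[1])<rad)
    P=X[M]; (c,(w,h),a)=cv2.minAreaRect(P[:,:2].astype(np.float32))
    if w<h: a+=90;w,h=h,w
    g=P[:,:2].mean(0)-c  # the slot lies opposite to this
    return M,np.round(c,1),round(w,1),round(h,1),round(a,1),round(np.degrees(np.arctan2(*-g[::-1])),1),round(np.median(P[:,2]),1)
E
python3 - <<'E'
from rig import cams,r
from h import *
s=r.sense();p=cams.camera_params('wrist');im,d=cams.grab_frame('wrist')
print(s['clock'],s['eef_pos'],s['tcp_rot'])
X=cloud(p,d);M,*o=disc(X,18,(405,289),55);print(o)
v,u=np.nonzero(M);print(u.min(),u.max(),v.min(),v.max())
cv2.imwrite('pics/w1.png',im[...,::-1])
E
```

```text
1.7667 [384.7344199  274.61437906 210.25230149] [-3.14136595e+00  5.95237293e-04  7.48311876e-01]
[array([406.6, 292.2]), 83.1, 62.3, 42.8, np.float64(43.3), np.float64(16.9)]
278 345 141 229
```

View pics/w1.png

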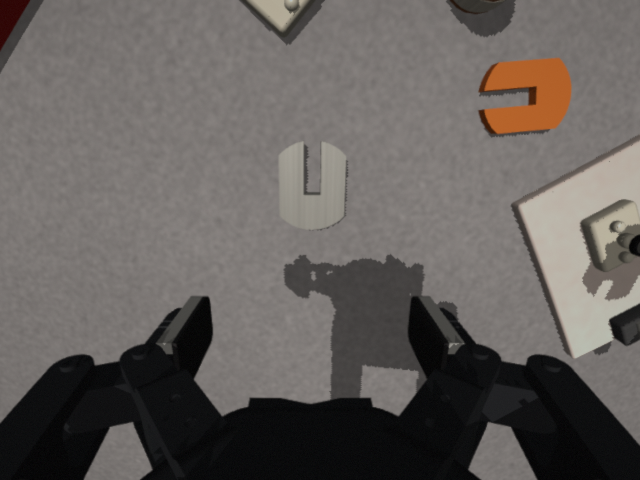

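The wrist view shows the larger disc, with its slot, at (312,186) and the orange look-alike at (530,95). The measured size of 83x62 agrees, and the yaw matches the tool's.

drive_tool([
  [0.28,0.02,1.4,0],
  [0.28,0.02,1.4,0],
  [0.28,0.02,1.4,0],
  [0.28,0.02,1.4,0],
  [0.28,0.02,1.4,0],
  [0.28,0.02,1.4,0],
  [0.28,0.02,1.4,0],
  [0.28,0.02,1.4,0],
  [0.28,0.02,1.4,0],
  [0.28,0.02,1.4,0],
  [0,0,1.4,0],
  [0,0,1.0,0],
], jaw=0.14, force=60)

```text
clock: 2.82
eef_pos: [405.8, 293.7, 45.4]
tcp_rot: [-3.141, 0.001, 0.752]
contact_force: [-0.1, -0.2, -0.1]
opening: 0.858
```

Run:
```python
from rig import cams,r
from h import *
s=r.sense();p=cams.camera_params('wrist');im,d=cams.grab_frame('wrist')
print(s['clock'],s['eef_pos'],s['tcp_rot'],s['opening'])
X=cloud(p,d);T=(X-s['eef_pos'])@Rw(s['tcp_rot'][2])
M=(abs(T[...,0])<14)&(abs(abs(T[...,1])-40)<15)&(T[...,2]>-40)
for sg in(1,-1):
    P=T[M&(T[...,1]*sg>0)&(X[...,2]>22)]
    print(len(P),'z max',np.percentile(P[:,2],[50,90,97,99.5]),'y inner',np.percentile(abs(P[:,1]),[1,5,50]))
P=X[(abs(X[...,2]-18)<5)&(np.hypot(X[...,0]-406,X[...,1]-292)<50)];print(P.shape,cv2.minAreaRect(P[:,:2].astype(np.float32)))
cv2.imwrite('pics/w2.png',im[...,::-1])
```

```text
2.8167 [405.79918963 293.72377128  45.3697514 ] [-3.14131200e+00  6.90136071e-04  7.51836463e-01] 0.8575818689647087
3700 z max [-19.5927609   -0.06380993   5.13775959   8.36057711] y inner [36.78558598 37.02355669 39.00745206]
3731 z max [-19.48089727  -0.12299181   5.19819176   8.25802715] y inner [35.75417228 35.93936062 38.0051992 ]
(14368, 3) ((406.64276123046875, 291.9067077636719), (83.67466735839844, 61.99650955200195), 42.4218635559082)
```

View pics/w2.png

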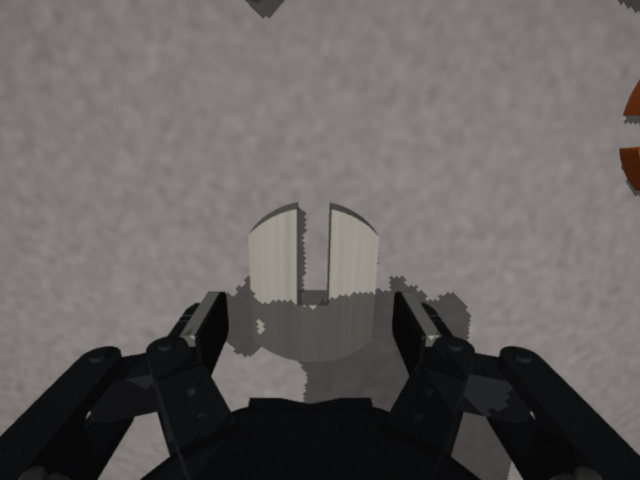

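The wrist view shows the disc between the open pads at (313,280), with about 5 mm free on each side. The fingertips are at tool z of about 8.5 mm.

drive_tool([
  [-0.06,0.18,0.8,0],
  [0,0,0.8,0],
  [0,0,0.8,0],
  [0,0,0.8,0],
  [0,0,0,0],
])

```text
clock: 3.28
eef_pos: [406.6, 290.7, 13.2]
tcp_rot: [-3.141, 0.002, 0.749]
contact_force: [-0.4, -0.6, -0.6]
opening: 0.859
```

drive_tool([
  [0,0,0,0],
  [0,0,0,0],
  [0,0,0,0],
  [0,0,0,0],
  [0,0,0,0],
  [0,0,0,0],
], jaw=0.6, force=70)

```text
clock: 3.78
eef_pos: [407.0, 291.1, 14.7]
tcp_rot: [-3.141, 0.0, 0.749]
contact_force: [-3.7, -0.7, 6.0]
opening: 0.707
```

drive_tool([
  [0,0,-0.5,0],
  [0,0,-1.5,0],
  [0,0,-2,0],
  [0,0,-2,0],
  [0,0,-2,0],
  [0,0,-2,0],
  [0,0,-2,0],
  [0,0,-2,0],
  [0,0,-2,0],
  [0,0,-2,0],
  [0,0,-2,0],
  [0,0,0,0],
])

```text
clock: 4.78
eef_pos: [409.0, 292.1, 217.9]
tcp_rot: [3.141, -0.006, 0.749]
contact_force: [1.4, 1.5, -6.3]
opening: 0.707
```

Run:
```python
from rig import cams,r
from h import *
plan(r.sense(),[492,-5,245],0.454,12)
```

```text
dy/row -0.02456959960953808
[[-1.18,2.28,-0.23,0.02],[-1.12,2.31,-0.23,0.02],[-1.07,2.34,-0.23,0.02],[-1.01,2.37,-0.23,0.02],[-0.95,2.39,-0.23,0.02],[-0.89,2.41,-0.23,0.02],[-0.83,2.43,-0.23,0.02],[-0.77,2.45,-0.23,0.02],[-0.71,2.47,-0.23,0.02],[-0.65,2.49,-0.23,0.02],[-0.59,2.5,-0.23,0.02],[-0.53,2.52,-0.23,0.02]]
```

drive_tool([
  [-1.18,2.28,-0.23,0.0246],
  [-1.12,2.31,-0.23,0.0246],
  [-1.07,2.34,-0.23,0.0246],
  [-1.01,2.37,-0.23,0.0246],
  [-0.95,2.39,-0.23,0.0246],
  [-0.89,2.41,-0.23,0.0246],
  [-0.83,2.43,-0.23,0.0246],
  [-0.77,2.45,-0.23,0.0246],
  [-0.71,2.47,-0.23,0.0246],
  [-0.65,2.49,-0.23,0.0246],
  [-0.59,2.5,-0.23,0.0246],
  [-0.53,2.52,-0.23,0.0246],
])

```text
clock: 5.78
eef_pos: [489.6, -7.4, 240.7]
tcp_rot: [-3.141, 0.001, 0.452]
contact_force: [1.0, -0.4, -6.4]
opening: 0.707
```

drive_tool([
  [0,0,0,0],
  [0,0,0,0],
])

```text
clock: 5.95
eef_pos: [489.8, -7.2, 240.8]
tcp_rot: [-3.141, 0.001, 0.451]
contact_force: [-0.5, 0.6, -6.5]
opening: 0.709
```

```bash
cat > look.py <<'E'
import sys
from rig import cams,r
from h import *
s=r.sense();p=cams.camera_params('wrist');im,d=cams.grab_frame('wrist')
print(s['clock'],s['eef_pos'],s['tcp_rot'],s['opening'],s['contact_force'])
X=cloud(p,d);np.savez(sys.argv[1]+'.npz',X=X,d=d,im=im);T=(X-s['eef_pos'])@Rw(s['tcp_rot'][2])
far=np.hypot(X[...,0]-578,X[...,1]-37)<60
def fit(M,n):
    P=X[M]
    if len(P)>30:
        c,rr=cv2.minEnclosingCircle(P[:,:2].astype(np.float32));print(n,len(P),'circle',np.round(c,1),round(rr,1),'z',round(np.median(P[:,2]),1),'mean',P.mean(0).round(1))
fit((abs(X[...,2]-199)<5)&(np.hypot(X[...,0]-578,X[...,1]-37)<25),'head')
for z in map(float,sys.argv[2:]):
    M=(abs(X[...,2]-z)<5)&far&~((abs(T[...,1])<34)&(abs(T[...,0])<46)&(abs(T[...,2]-5)<14))
    if M.sum()>100:print('disc',z,disc(np.where(M[...,None],X,np.nan),z,(578,37),60)[1:])
M=(abs(T[...,1])<34)&(abs(T[...,0])<46)&(T[...,2]>-12)&(T[...,2]<10)&(im.min(2)>70)
if M.sum()>100:
    P=T[M];print('held(tool)',len(P),cv2.minAreaRect(P[:,:2].astype(np.float32)),np.median(P[:,2]))
cv2.imwrite(f'pics/{sys.argv[1]}.png',im[...,::-1])
E
python3 look.py w3 147
```

```text
5.95 [489.78627135  -7.24265205 240.79063159] [-3.14114727e+00  1.18700366e-03  4.51178782e-01] 0.709347399515126 [-0.47543421  0.61993151 -6.48138586]
head 2129 circle [580.4  38. ] 12.0 z 197.1 mean [580.2  37.7 197. ]
disc 147.0 (array([581.8,  38. ]), 82.9, 62.7, 27.1, np.float64(-154.6), np.float64(145.2))
held(tool) 19481 ((0.4713096618652344, 0.19007492065429688), (67.55157470703125, 83.80998229980469), 89.57333374023438) -2.1316792796465336
```

View pics/w3.png

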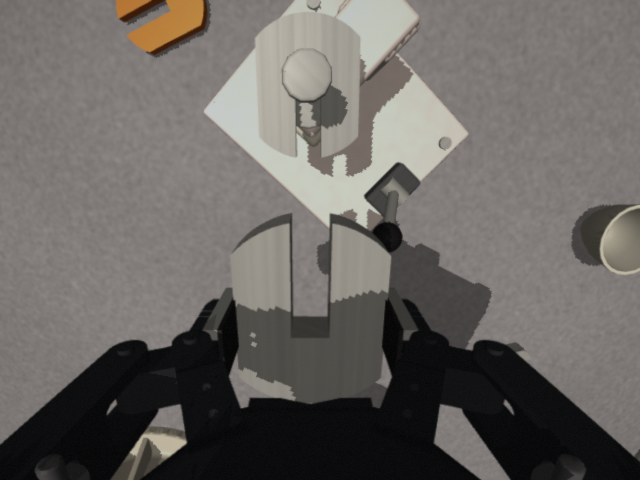

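The view shows the base disc at (308,90) with its slot toward the held disc, the stem head at (306,76), and the lever ball at (388,236). The held disc is centred in the jaws to within 0.5 mm. The head radius of 12 mm and the disc size of 83x63 mm agree with the description.

drive_tool([
  [0,0.09,0.64,-0.022],
  [0,0,0.64,0],
  [0,0,0.64,0],
  [0,0,0.64,0],
  [0,0,0.64,0],
  [0,0,0.64,0],
  [0,0,0.64,0],
  [0,0,0.64,0],
  [0,0,0.64,0],
  [0,0,0.64,0],
  [0,0,0.64,0],
  [0,0,0.64,0],
])

```text
clock: 7.0
eef_pos: [490.5, -6.9, 164.7]
tcp_rot: [3.142, -0.0, 0.476]
contact_force: [-0.1, -0.7, -6.4]
opening: 0.701
```

drive_tool([
  [0.5,0,0,0],
  [0.8,0,0,0],
  [0.8,0,0,0],
  [0.8,0,0,0],
  [0.3,0,0,0],
  [0,0,0,0],
])

```text
clock: 7.5
eef_pos: [520.2, 8.4, 165.6]
tcp_rot: [3.141, -0.001, 0.476]
contact_force: [-0.6, -0.2, -6.5]
opening: 0.706
```

```bash
python3 look.py w4 147
```

```text
7.5 [520.22615192   8.35097043 165.57713043] [ 3.14112003e+00 -1.09322521e-03  4.76222037e-01] 0.7056476404488369 [-0.61735312 -0.20871399 -6.5359952 ]
head 5716 circle [580.1  37.8] 11.9 z 197.0 mean [580.5  37.9 197. ]
disc 147.0 (array([581.6,  38. ]), 83.5, 62.5, 26.5, np.float64(-152.9), np.float64(145.1))
held(tool) 16429 ((0.8998451232910156, 0.198150634765625), (67.552490234375, 83.44239044189453), 89.50926208496094) -2.150125826433424
```

View pics/w4.png

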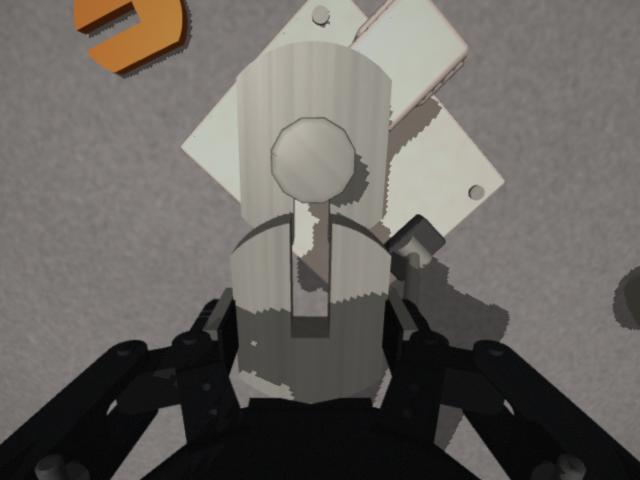

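The held disc at (311,310) is clear above the base disc, its slot lined up with the stem head at (314,160). A lateral correction of 1 mm remains.

drive_tool([
  [0.5,0.11,0,0],
  [0.6,0,0,0],
  [0.6,0,0,0],
  [0.6,0,0,0],
  [0.6,0,0,0],
  [0.6,0,0,0],
  [0.6,0,0,0],
  [0.6,0,0,0],
  [0.6,0,0,0],
  [0.6,0,0,0],
  [0.6,0,0,0],
  [0.12,0,0,0],
])

```text
clock: 8.55
eef_pos: [579.4, 37.6, 165.3]
tcp_rot: [3.141, -0.001, 0.476]
contact_force: [0.6, -0.3, -6.1]
opening: 0.707
```

drive_tool([
  [0,0,0.1,0],
  [0,0,0.1,0],
  [0,0,0,0],
])

```text
clock: 8.8
eef_pos: [577.7, 37.0, 162.9]
tcp_rot: [-3.141, 0.001, 0.476]
contact_force: [-0.2, 0.0, -6.5]
opening: 0.705
```

drive_tool([
  [0.05,0,0.05,0],
  [0.05,0,0.05,0],
  [0,0,0,0],
])

```text
clock: 9.05
eef_pos: [579.1, 37.6, 162.2]
tcp_rot: [-3.142, -0.0, 0.475]
contact_force: [0.2, -0.0, -5.6]
opening: 0.706
```

drive_tool([
  [0,0,0.05,0],
  [0,0,0.05,0],
  [0,0,0,0],
])

```text
clock: 9.3
eef_pos: [579.1, 37.6, 161.2]
tcp_rot: [-3.142, 0.0, 0.476]
contact_force: [-0.2, -0.1, -6.0]
opening: 0.708
```

drive_tool([
  [0,0,0.05,0],
  [0,0,0.05,0],
  [0,0,0,0],
])

```text
clock: 9.55
eef_pos: [579.2, 37.6, 160.9]
tcp_rot: [3.142, -0.0, 0.476]
contact_force: [-4.4, -1.5, 3.0]
opening: 0.705
```

```bash
python3 look.py w5 147
```

```text
9.55 [579.17696487  37.63102216 160.89561308] [ 3.14153512e+00 -1.13699788e-04  4.75580053e-01] 0.7045884242936307 [-4.43664168 -1.48699681  3.03007782]
head 3692 circle [580.6  37.6] 12.5 z 196.9 mean [581.8  38.6 196.8]
held(tool) 12301 ((2.734130859375, 0.795440673828125), (67.28211212158203, 80.55001068115234), 85.90945434570312) -2.159908445201779
```

drive_tool([
  [0,0,0,0],
  [0,0,0,0],
  [0,0,0,0],
  [0,0,0,0],
], jaw=0)

```text
clock: 9.93
eef_pos: [579.5, 37.7, 160.4]
tcp_rot: [3.141, -0.001, 0.476]
contact_force: [-0.1, 0.2, -0.1]
opening: 1.003
```

drive_tool([
  [0,0,-0.5,0],
  [0,0,-1,0],
  [0,0,-1,0],
  [0,0,-1,0],
  [-1,0,-1.5,0],
  [-1,0,-1.5,0],
  [-1,0,-1.5,0],
  [-1,0,-1.5,0],
  [-1,0,-1,0],
  [0,0,0,0],
])

```text
clock: 10.77
eef_pos: [534.6, 14.1, 268.3]
tcp_rot: [3.14, -0.003, 0.475]
contact_force: [0.6, 0.1, 0.1]
opening: 1.0
```

```bash
python3 look.py w6 165;  python3 - <<'E'
from h import *
from rig import r
plan(r.sense(),[400,-310,190],2.235,18)
E
```

```text
10.7667 [534.60874882  14.13898083 268.25176265] [ 3.13979196 -0.00319626  0.47518857] 1.000168806411281 [0.59455195 0.05934614 0.1123669 ]
head 1309 circle [580.2  38. ] 11.9 z 197.0 mean [580.5  38.2 196.9]
disc 165.0 (array([580.1,  37.4]), 83.3, 62.0, 26.6, np.float64(41.1), np.float64(163.1))
dy/row 0.0977745468497339
[[-1.49,1.26,0.43,-0.1],[-1.61,1.11,0.43,-0.1],[-1.71,0.95,0.43,-0.1],[-1.79,0.78,0.43,-0.1],[-1.86,0.6,0.43,-0.1],[-1.91,0.41,0.43,-0.1],[-1.94,0.22,0.43,-0.1],[-1.95,0.03,0.43,-0.1],[-1.95,-0.16,0.43,-0.1],[-1.92,-0.35,0.43,-0.1],[-1.88,-0.53,0.43,-0.1],[-1.82,-0.71,0.43,-0.1]]
[[-1.74,-0.89,0.43,-0.1],[-1.64,-1.05,0.43,-0.1],[-1.53,-1.21,0.43,-0.1],[-1.41,-1.35,0.43,-0.1],[-1.27,-1.48,0.43,-0.1],[-1.12,-1.6,0.43,-0.1]]
```

View pics/w6.png

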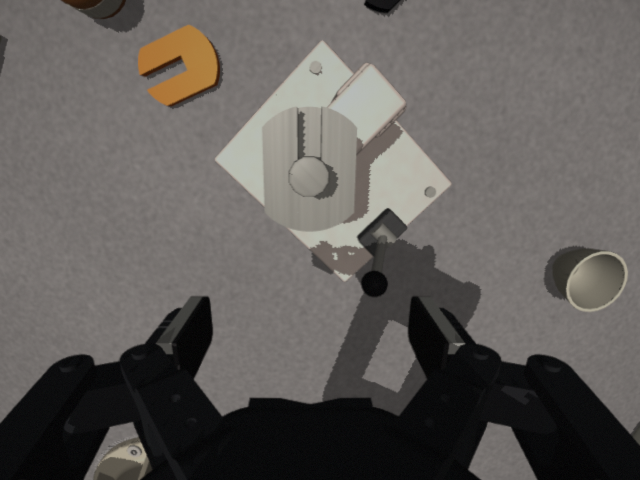

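The larger disc lies at (310,170) on the base disc, with the stem head at (308,177) and its slot toward the back. It measures within 0.6 mm of the stem axis at 26.6°, so it is home. Now for the small disc.

drive_tool([
  [-1.49,1.26,0.43,-0.098],
  [-1.61,1.11,0.43,-0.098],
  [-1.71,0.95,0.43,-0.098],
  [-1.79,0.78,0.43,-0.098],
  [-1.86,0.6,0.43,-0.098],
  [-1.91,0.41,0.43,-0.098],
  [-1.94,0.22,0.43,-0.098],
  [-1.95,0.03,0.43,-0.098],
  [-1.95,-0.16,0.43,-0.098],
  [-1.92,-0.35,0.43,-0.098],
  [-1.88,-0.53,0.43,-0.098],
  [-1.82,-0.71,0.43,-0.098],
], jaw=0.2)

```text
clock: 11.82
eef_pos: [444.8, -202.6, 212.7]
tcp_rot: [-3.141, -0.0, 1.657]
contact_force: [-0.0, -0.2, -0.3]
opening: 0.804
```

drive_tool([
  [-1.74,-0.89,0.43,-0.098],
  [-1.64,-1.05,0.43,-0.098],
  [-1.53,-1.21,0.43,-0.098],
  [-1.41,-1.35,0.43,-0.098],
  [-1.27,-1.48,0.43,-0.098],
  [-1.12,-1.6,0.43,-0.098],
  [0,0,0,0],
  [0,0,0,0],
])

```text
clock: 12.48
eef_pos: [400.2, -310.4, 186.9]
tcp_rot: [-3.141, -0.001, 2.236]
contact_force: [-0.7, 0.1, -0.2]
opening: 0.797
```

```bash
python3 look.py w7
python3 - <<'E'
from h import *
from rig import r
X=np.load('w7.npz')['X'];M,*o=disc(X,17,(412,-322),48);print(o)
s=r.sense();d=np.r_[o[0],0]-np.r_[s['eef_pos'][:2],0];print('tool shift',Rw(s['tcp_rot'][2]).T@d, 'yaw need',np.radians(o[3])%np.pi)
E
```

```text
12.4833 [ 400.22629592 -310.44175942  186.94690148] [-3.14145403e+00 -1.46234035e-03  2.23619835e+00] 0.7974493231257689 [-0.72272217  0.07910633 -0.21257244]
[array([ 412.7, -319.5]), 64.5, 47.9, 129.7, np.float64(-53.4), np.float64(17.1)]
tool shift [-15.05582504   3.70797315   0.        ] yaw need 2.2636920398366454
```

drive_tool([
  [-0.31,0.074,1.5,-0.028],
  [-0.31,0.074,1.5,0],
  [-0.31,0.074,1.5,0],
  [-0.31,0.074,1.5,0],
  [-0.31,0.074,1.5,0],
  [0,0,1.5,0],
  [0,0,1.5,0],
  [0,0,1.5,0],
  [0,0,1.5,0],
  [0,0,1.2,0],
  [0,0,0,0],
  [0,0,0,0],
], jaw=0.25)

```text
clock: 13.53
eef_pos: [413.3, -319.0, 40.6]
tcp_rot: [-3.141, -0.001, 2.267]
contact_force: [-0.5, 0.2, 0.3]
opening: 0.75
```

```bash
python3 look.py w8
python3 - <<'E'
from h import *
from rig import r
X=np.load('w8.npz')['X'];M,*o=disc(X,17,(413,-320),42,4);print(o)
s=r.sense();d=np.r_[o[0],0]-np.r_[s['eef_pos'][:2],0];print('tool shift',Rw(s['tcp_rot'][2]).T@d, 'yaw need',np.radians(o[3])%np.pi)
E
```

```text
13.5333 [ 413.32942226 -319.02474551   40.55650068] [-3.14140565e+00 -1.25973197e-03  2.26744593e+00] 0.7501310435828966 [-0.47013639  0.2136723   0.26771897]
[array([ 413.2, -319.6]), 65.6, 48.1, 129.8, np.float64(-51.9), np.float64(17.0)]
tool shift [ 0.20508774 -0.45692733  0.        ] yaw need 2.26543736908864
```

View pics/w8.png

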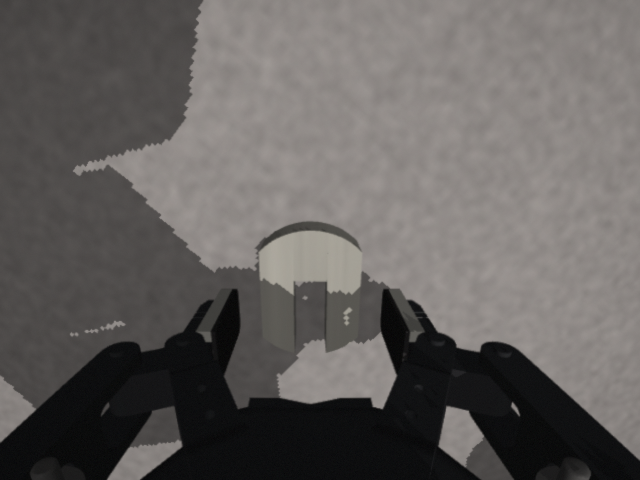

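The smaller disc sits centred between the pads at (310,290), its slot toward the gripper body (the tool's −x), as planned.

drive_tool([
  [0,-0.04,0.8,0],
  [0,0,0.8,0],
  [0,0,0.75,0],
  [0,0,0,0],
])

```text
clock: 13.92
eef_pos: [412.3, -319.5, 16.0]
tcp_rot: [-3.141, -0.002, 2.267]
contact_force: [0.1, 0.2, -0.5]
opening: 0.754
```

drive_tool([
  [0,0,0,0],
  [0,0,0,0],
  [0,0,0,0],
  [0,0,0,0],
  [0,0,0,0],
  [0,0,0,0],
], jaw=0.8, force=60)

```text
clock: 14.42
eef_pos: [412.9, -320.0, 17.5]
tcp_rot: [-3.142, 0.0, 2.268]
contact_force: [-1.7, 0.5, 0.9]
opening: 0.545
```

drive_tool([
  [0,0,-0.5,0],
  [0,0,-1.5,0],
  [0,0,-2.5,0],
  [0,0,-2.5,0],
  [0,0,-2.5,0],
  [0,0,-2.5,0],
  [0,0,-2.5,0],
  [0,0,-2.5,0],
  [0,0,-2.5,0],
  [0,0,-2.5,0],
  [0,0,-2.5,0],
  [0,0,0,0],
])

```text
clock: 15.42
eef_pos: [414.7, -321.3, 267.5]
tcp_rot: [3.14, 0.007, 2.268]
contact_force: [1.7, -1.2, -2.4]
opening: 0.544
```

```bash
python3 look.py w9
python3 - <<'E'
from h import *
from rig import r
s=r.sense();plan(s,[682,90,268],0.465,18)
E
```

```text
15.4167 [ 414.71016506 -321.3087115   267.47157906] [3.14003766 0.00735108 2.26767829] 0.544209493750025 [ 1.7139004  -1.23527124 -2.39671907]
held(tool) 11784 ((-0.062267303466796875, 1.9382095336914062), (55.18507766723633, 65.45502471923828), 89.5374755859375) 0.5437463684344834
dy/row -0.10014252148257792
[[0.79,2.61,-0.02,0.1],[1.05,2.51,-0.02,0.1],[1.3,2.4,-0.02,0.1],[1.53,2.25,-0.02,0.1],[1.75,2.09,-0.02,0.1],[1.95,1.91,-0.02,0.1],[2.13,1.7,-0.02,0.1],[2.29,1.48,-0.02,0.1],[2.42,1.24,-0.02,0.1],[2.54,0.99,-0.02,0.1],[2.62,0.74,-0.02,0.1],[2.68,0.47,-0.02,0.1]]
[[2.72,0.2,-0.02,0.1],[2.72,-0.07,-0.02,0.1],[2.7,-0.35,-0.02,0.1],[2.65,-0.61,-0.02,0.1],[2.58,-0.88,-0.02,0.1],[2.48,-1.13,-0.02,0.1]]
```

drive_tool([
  [0.79,2.61,0,0.1],
  [1.05,2.51,0,0.1],
  [1.3,2.4,0,0.1],
  [1.53,2.25,0,0.1],
  [1.75,2.09,0,0.1],
  [1.95,1.91,0,0.1],
  [2.13,1.7,0,0.1],
  [2.29,1.48,0,0.1],
  [2.42,1.24,0,0.1],
  [2.54,0.99,0,0.1],
  [2.62,0.74,0,0.1],
  [2.68,0.47,0,0.1],
])

```text
clock: 16.47
eef_pos: [591.0, -44.7, 260.5]
tcp_rot: [-3.139, 0.001, 1.063]
contact_force: [0.0, -0.4, -2.9]
opening: 0.549
```

drive_tool([
  [2.72,0.2,0,0.1],
  [2.72,-0.07,0,0.1],
  [2.7,-0.35,0,0.1],
  [2.65,-0.61,0,0.1],
  [2.58,-0.88,0,0.1],
  [2.48,-1.13,0,0.1],
  [0,0,0,0],
  [0,0,0,0],
])

```text
clock: 17.13
eef_pos: [679.8, 92.1, 259.9]
tcp_rot: [-3.141, 0.003, 0.47]
contact_force: [-0.4, -0.3, -3.4]
opening: 0.543
```

```bash
cat > st.py <<'E'
from h import *
from rig import r
s=r.sense();y=s['tcp_rot'][2]
print(s['eef_pos'].round(1),y,'stem in tool',(Rw(y).T@(np.array([580.3,37.9,0])-s['eef_pos'])).round(1),'turn',-(0.467-y))
E
python3 st.py; python3 look.py w10
```

```text
[679.8  92.1 259.9] 0.47013081280847335 stem in tool [-113.3    3.3  259.9] turn 0.0031308128084733267
17.1333 [679.81639012  92.14752156 259.94323564] [-3.14058955e+00  3.02153105e-03  4.70130813e-01] 0.5434105377280652 [-0.38531101 -0.34014683 -3.39068111]
head 46 circle [589.6  44.1] 5.0 z 195.2 mean [589.6  44.  195.4]
held(tool) 11803 ((0.40091705322265625, 0.6712436676025391), (59.598392486572266, 65.09064483642578), 89.9837875366211) 0.6335891496754584
```

drive_tool([
  [0,0.16,0.68,0],
  [0,0.16,0.68,0],
  [0,0,0.68,0],
  [0,0,0.68,0],
  [0,0,0.68,0],
  [0,0,0.68,0],
  [0,0,0.68,0],
  [0,0,0.68,0],
  [0,0,0.68,0],
  [0,0,0.68,0],
  [0,0,0.68,0],
  [0,0,0,0],
])

```text
clock: 18.18
eef_pos: [681.0, 88.1, 185.7]
tcp_rot: [-3.141, 0.002, 0.468]
contact_force: [-0.0, 0.7, -2.9]
opening: 0.546
```

drive_tool([
  [-0.5,0,0,0],
  [-0.8,0,0,0],
  [-0.8,0,0,0],
  [-0.8,0,0,0],
  [-0.6,0,0,0],
  [0,0,0,0],
  [0,0,0,0],
])

```text
clock: 18.77
eef_pos: [650.4, 72.2, 188.0]
tcp_rot: [3.141, -0.001, 0.467]
contact_force: [0.8, 0.1, -2.8]
opening: 0.545
```

```bash
python3 st.py; python3 look.py w11
python3 - <<'E'
from rig import cams
from h import *
im,d=cams.grab_frame('side');t,dt=cams.grab_frame('top')
a=cv2.resize(im[170:290,250:410],None,fx=3.75,fy=3.75,interpolation=2)[:450,:600]
w=np.load('w11.npz')['im']
o=np.zeros((600,800,3),np.uint8);o[:450,:400]=cv2.resize(im[190:280,270:350],(400,450),interpolation=2);o[:450,400:]=cv2.resize(w[120:480,160:480],(400,450))
cv2.imwrite('pics/c11.png',o[:450,:,::-1])
E
```

```text
[650.4  72.2 188. ] 0.46725529868678306 stem in tool [-78.  -1. 188.] turn 0.00025529868678303425
18.7667 [650.3998024   72.17836016 188.02817812] [ 3.14145029e+00 -5.74743349e-04  4.67255299e-01] 0.5449585996197687 [ 0.79627744  0.09409628 -2.75850923]
held(tool) 11666 ((0.3546886444091797, 2.5704879760742188), (59.02793502807617, 66.0087890625), 79.382080078125) 0.6050624558308897
```

View pics/c11.png

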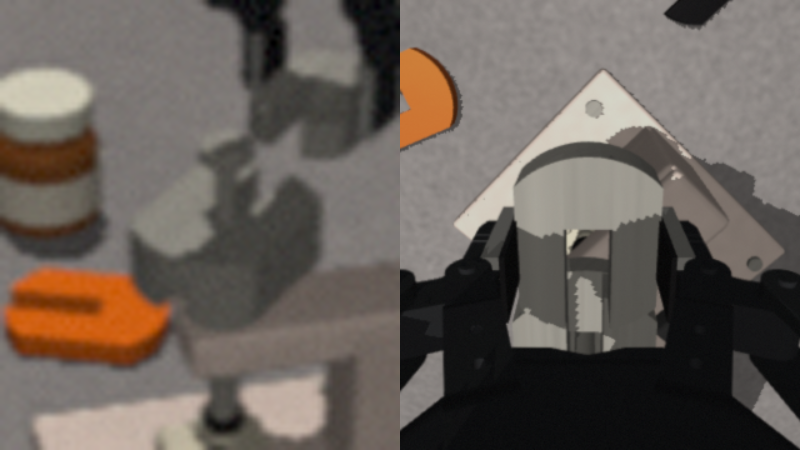

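The left half shows the held disc with its slot facing the stem, above the larger disc's level. The right half shows the held slot at (588,270), in line with the slot of the disc below.

drive_tool([
  [-0.3,-0.06,0.12,0],
  [-0.3,0,0.12,0],
  [-0.6,0,0,0],
  [-0.6,0,0,0],
  [-0.6,0,0,0],
  [-0.6,0,0,0],
  [0,0,0,0],
  [0,0,0,0],
])

```text
clock: 19.58
eef_pos: [623.3, 59.2, 185.4]
tcp_rot: [3.141, -0.0, 0.467]
contact_force: [0.2, 0.2, -1.9]
opening: 0.545
```

```bash
python3 st.py
```

```text
[623.3  59.2 185.4] 0.46728327211253795 stem in tool [-48.   -0.4 185.4] turn 0.0002832721125379245
```

drive_tool([
  [-0.4,-0.03,0,0],
  [-0.5,0,0,0],
  [-0.5,0,0,0],
  [-0.5,0,0,0],
  [-0.5,0,0,0],
  [-0.5,0,0,0],
  [-0.5,0,0,0],
  [-0.5,0,0,0],
  [-0.5,0,0,0],
  [-0.4,0,0,0],
  [0,0,0,0],
  [0,0,0,0],
])

```text
clock: 20.58
eef_pos: [580.5, 37.9, 185.3]
tcp_rot: [3.142, -0.0, 0.467]
contact_force: [0.3, 0.4, -2.5]
opening: 0.551
```

```bash
python3 st.py
```

```text
[580.5  37.9 185.3] 0.4673945347606583 stem in tool [-2.000e-01 -1.000e-01  1.853e+02] turn 0.00039453476065826054
```

drive_tool([
  [0,0,0.08,0],
  [0,0,0.08,0],
  [0,0,0.05,0],
  [0,0,0,0],
])

```text
clock: 20.92
eef_pos: [580.6, 38.1, 182.8]
tcp_rot: [-3.141, 0.0, 0.468]
contact_force: [-1.0, -0.3, -3.1]
opening: 0.544
```

```bash
python3 st.py
```

```text
[580.6  38.1 182.8] 0.46767201653149204 stem in tool [ -0.3   0.  182.8] turn 0.0006720165314920146
```

Now down to contact.

drive_tool([
  [0,0,0.05,0],
  [0,0,0.05,0],
  [0,0,0,0],
])

```text
clock: 21.17
eef_pos: [580.5, 38.1, 181.9]
tcp_rot: [-3.142, 0.0, 0.468]
contact_force: [0.1, -0.4, -3.1]
opening: 0.548
```

drive_tool([
  [0,0,0.05,0],
  [0,0,0,0],
  [0,0,0,0],
])

```text
clock: 21.42
eef_pos: [580.6, 38.0, 181.7]
tcp_rot: [3.142, -0.0, 0.468]
contact_force: [0.0, -0.0, -2.2]
opening: 0.543
```

drive_tool([
  [0,0,0.05,0],
  [0,0,0.03,0],
  [0,0,0,0],
])

```text
clock: 21.67
eef_pos: [580.7, 38.1, 181.6]
tcp_rot: [3.141, -0.0, 0.468]
contact_force: [-1.6, -0.6, 5.6]
opening: 0.543
```

drive_tool([
  [0,0,0,0],
  [0,0,0,0],
  [0,0,0,0],
  [0,0,0,0],
], jaw=0)

```text
clock: 22.0
eef_pos: [580.7, 38.0, 180.8]
tcp_rot: [3.142, -0.0, 0.468]
contact_force: [-0.2, -0.5, 0.4]
opening: 0.999
```

drive_tool([
  [0,0,-0.5,0],
  [0,0,-1,0],
  [0,0,-1,0],
  [0,0,-1,0],
  [-1,0,-1.5,0],
  [-1,0,-1.5,0],
  [-1,0,-1.5,0],
  [-1,0,-1.5,0],
  [-1,0,0,0],
  [-1,0,0,0],
  [0,0,0,0],
  [0,0,0,0],
])

```text
clock: 23.0
eef_pos: [526.4, 10.8, 275.3]
tcp_rot: [-3.141, 0.001, 0.467]
contact_force: [0.0, 0.5, -0.5]
opening: 0.999
```

```bash
python3 look.py w12 182 164
python3 - <<'E'
from h import *
X=np.load('w12.npz')['X'];im=np.load('w12.npz')['im']
M=(im.max(2)<45)&(X[...,2]>85)&(X[...,2]<130)&(np.hypot(X[...,0]-511,X[...,1]+62)<40)
P=X[M];print('ball',len(P),cv2.minEnclosingCircle(P[:,:2].astype(np.float32)),P[:,2].max(),P.mean(0))
# press plate orientation
M=(im.min(2)>120)&(X[...,2]<25)&(X[...,2]>5);print('plate',M.sum(),cv2.minAreaRect(X[M][:,:2].astype(np.float32)),np.median(X[M][:,2]))
M=(X[...,2]<121)&(X[...,2]>105)&(np.hypot(X[...,0]-641,X[...,1]-15)<60);print('column',M.sum(),cv2.minAreaRect(X[M][:,:2].astype(np.float32)))
E
```

```text
23.0 [526.40030586  10.8026671  275.32716038] [-3.14125237e+00  5.42011130e-04  4.67061634e-01] 0.9991017871632548 [ 0.02194119  0.5094576  -0.47157647]
head 1261 circle [580.3  38.1] 12.0 z 197.0 mean [580.5  38.1 197. ]
disc 182.0 (array([581.3,  37.7]), 64.6, 48.0, 26.4, np.float64(-156.7), np.float64(181.1))
disc 164.0 (array([580.3,  37.5]), 83.4, 62.0, 26.8, np.float64(17.7), np.float64(163.1))
ball 542 ((514.9224243164062, -61.50458526611328), 11.829256057739258) 127.0005503164445 [516.46627718 -59.2642203  120.63593767]
plate 12821 ((427.8316955566406, 33.571990966796875), (389.12603759765625, 756.6934814453125), 53.57823944091797) 14.903212647861778
column 3360 ((639.3453369140625, 19.436439514160156), (49.34041976928711, 56.976348876953125), 72.6558837890625)
```

View pics/w12.png

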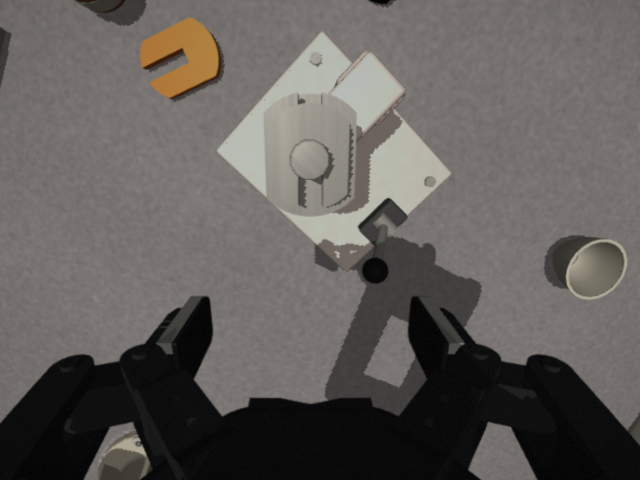

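The small disc is at (310,158) on the stack with its slot toward the front, within about 0.7 mm of the axis. The slots now alternate front, back, front. The lever ball at (375,270) fits the expected geometry: angle about 0.10, 0.7 mm off the computed swing plane.

Run:
```python
from h import *
from rig import r
s=r.sense();plan(s,[483,-51.5,230],-0.302,9)
```

```text
dy/row -0.0854778963050575
[[-0.75,0.4,0.5,0.09],[-0.71,0.46,0.5,0.09],[-0.67,0.52,0.5,0.09],[-0.62,0.58,0.5,0.09],[-0.57,0.63,0.5,0.09],[-0.51,0.67,0.5,0.09],[-0.45,0.72,0.5,0.09],[-0.39,0.75,0.5,0.09],[-0.33,0.78,0.5,0.09]]
```

drive_tool([
  [-0.75,0.4,0.5,0.0855],
  [-0.71,0.46,0.5,0.0855],
  [-0.67,0.52,0.5,0.0855],
  [-0.62,0.58,0.5,0.0855],
  [-0.57,0.63,0.5,0.0855],
  [-0.51,0.67,0.5,0.0855],
  [-0.45,0.72,0.5,0.0855],
  [-0.39,0.75,0.5,0.0855],
  [-0.33,0.78,0.5,0.0855],
  [0,0,0,0],
  [0,0,0,0],
], jaw=1)

```text
clock: 23.97
eef_pos: [483.3, -51.4, 230.2]
tcp_rot: [3.142, 0.001, -0.3]
contact_force: [0.0, 0.1, -0.6]
opening: -0.005
```

```bash
cat > st2.py <<'E'
from h import *
from rig import r
s=r.sense();y=s['tcp_rot'][2];T=Rw(y).T
b=np.array([514.9,-61.5,114.4])-s['eef_pos']
print(s['eef_pos'].round(1),y,'ball start in tool',(T@b).round(1),'opening',s['opening'],'F',s['contact_force'].round(1))
E
python3 st2.py
```

```text
[483.3 -51.4 230.2] -0.2999949480685067 ball start in tool [ 33.2   0.3 115.8] opening -0.005157180606659235 F [ 0.   0.1 -0.6]
```

drive_tool([
  [0,0,1.2,0],
  [0,0,1.2,0],
  [0,0,1.2,0],
  [0,0,1.2,0],
  [0,0,1.2,0],
  [0,0,1.2,0],
  [0,0,1.2,0],
  [0,0,1.2,0],
  [0,0,1.2,0],
  [0,0,0.7,0],
  [0,0,0,0],
])

```text
clock: 24.88
eef_pos: [483.0, -51.0, 114.6]
tcp_rot: [3.141, 0.002, -0.3]
contact_force: [-2.3, 0.7, -0.2]
opening: 0.001
```

drive_tool([
  [0.4,0,0,0],
  [0.5,0,0,0],
  [0.5,0,0,0],
  [0.5,0,0,0],
  [0.5,0,0,0],
  [0.5,0,0,0],
  [0,0,0,0],
])

```text
clock: 25.47
eef_pos: [512.4, -60.5, 116.2]
tcp_rot: [-3.141, -0.002, -0.302]
contact_force: [-0.3, 0.6, 0.8]
opening: 0.003
```

drive_tool([
  [0.5,0,0,0],
  [0.5,0,0,0],
  [0.5,0,0,0],
  [0.5,0,0,0],
  [0.5,0,0,0],
  [0.5,0,0,0],
  [0.5,0,0,0],
  [0.5,0,0,0],
  [0,0,0,0],
])

```text
clock: 26.22
eef_pos: [550.0, -72.2, 115.5]
tcp_rot: [-3.142, -0.0, -0.302]
contact_force: [-0.7, 0.2, -0.7]
opening: -0.004
```

```bash
python3 st2.py
```

```text
[550.  -72.2 115.5] -0.3020011168151773 ball start in tool [-36.7   0.2   1.1] opening -0.00420589115506069 F [-0.7  0.2 -0.7]
```

```bash
cat > ball.py <<'E'
from h import *
from rig import r,cams
s=r.sense();piv=np.array([546.1,-71.9]);ex=np.array([.955,-.297]);ey=np.array([.297,.955])
for n in('wrist','top','side'):
    p=cams.camera_params(n);im,d=cams.grab_frame(n);X=cloud(p,d)
    A=(X[...,:2]-piv)@ex;B=(X[...,:2]-piv)@ey;T=(X-s['eef_pos'])@Rw(s['tcp_rot'][2])
    M=(abs(B)<16)&(A>-60)&(A<70)&(X[...,2]>90)&(X[...,2]<130)
    if n=='wrist':M&=~(abs(T[...,0])<11.5) if np.hypot(*(s['eef_pos'][:2]-piv))<100 else M
    if M.sum()>5:print(n,M.sum(),'along %s'%np.percentile(A[M],[1,50,99]).round(1),'lat',np.percentile(B[M],[1,99]).round(1),'z',np.percentile(X[M][:,2],[1,99]).round(1),'rgb',im[M].mean(0).round())
print('tcp along',(s['eef_pos'][:2]-piv)@ex,s['contact_force'].round(1))
E
python3 ball.py
```

```text
wrist 2940 along [15.4 30.3 38.6] lat [-10.9  10.8] z [114.7 128. ] rgb [26. 25. 26.]
side 252 along [-8.  11.5 35.5] lat [-13.1   7. ] z [ 91.6 129.4] rgb [43. 42. 40.]
tcp along 3.797145605720687 [-0.7  0.2 -0.7]
```

The ball is at +27 mm past the pivot, in contact with the fingers as expected. I push on to the stop.

drive_tool([
  [0.4,0,0,0],
  [0.4,0,0,0],
  [0.4,0,0,0],
  [0.1,0,0,0],
  [0,0,0,0],
])

```text
clock: 26.78
eef_pos: [561.8, -75.9, 115.6]
tcp_rot: [3.142, 0.0, -0.302]
contact_force: [-2.2, 0.6, -1.1]
opening: 0.002
```

drive_tool([
  [0.1,0,0,0],
  [0.1,0,0,0],
  [0,0,0,0],
])

```text
clock: 27.03
eef_pos: [563.1, -76.4, 115.6]
tcp_rot: [3.141, 0.001, -0.302]
contact_force: [-3.9, 1.2, -2.9]
opening: 0.002
```

drive_tool([
  [0.1,0,0,0],
  [0.1,0,0,0],
  [0,0,0,0],
])

```text
clock: 27.28
eef_pos: [563.4, -76.5, 115.4]
tcp_rot: [3.141, 0.004, -0.302]
contact_force: [-9.9, 4.5, 1.4]
opening: -0.001
```

drive_tool([
  [0.1,0,0,0],
  [0,0,0,0],
])

```text
clock: 27.45
eef_pos: [563.5, -76.6, 115.3]
tcp_rot: [3.141, 0.006, -0.302]
contact_force: [-12.6, 5.1, 3.5]
opening: 0.001
```

```bash
python3 ball.py
```

```text
wrist 2768 along [29.5 43.7 52.3] lat [-10.9  10.8] z [108.7 127. ] rgb [27. 26. 27.]
side 250 along [ 6.5 23.6 49.8] lat [-14.7   8.5] z [ 91.3 128.6] rgb [42. 40. 39.]
tcp along 18.00997411965083 [-12.6   5.1   3.5]
```

The force rises with no further motion, at the predicted place: the lever is at its stop. I back off and check.

drive_tool([
  [-0.4,0,0,0],
  [-0.8,0,0,0],
  [-1,0,0,0],
  [-1,0,-0.5,0],
  [-0.5,0,-1.5,0],
  [-0.5,0,-2,0],
  [-0.5,0,-2.5,0],
  [-0.5,0,-2.5,0],
  [-0.5,-0.5,-2.5,0],
  [-0.5,-1,-2.5,0],
  [-0.5,-1.5,-2,0],
  [-0.5,-1.5,0,0],
])

```text
clock: 28.6
eef_pos: [512.5, -12.6, 280.8]
tcp_rot: [-3.14, -0.008, -0.303]
contact_force: [0.3, 0.7, 0.9]
opening: -0.001
```

drive_tool([
  [0,-1,0,0],
  [0,-1,0,0],
  [0,0,0,0],
  [0,0,0,0],
])

```text
clock: 28.93
eef_pos: [516.6, 6.3, 275.0]
tcp_rot: [3.141, 0.001, -0.301]
contact_force: [-0.1, -0.4, -0.1]
opening: 0.003
```

```bash
sed -i 's/199)<5/191)<5/' look.py; python3 look.py w13 174 156; python3 ball.py
```

```text
28.9333 [516.57227604   6.28865009 275.01613696] [ 3.14089480e+00  1.15277237e-03 -3.00801832e-01] 0.0027403340305019244 [-0.06169986 -0.36451689 -0.13876334]
head 1157 circle [580.5  37.5] 12.1 z 189.8 mean [580.6  37.1 189.8]
disc 174.0 (array([581.4,  37.7]), 64.4, 48.7, 27.4, np.float64(178.9), np.float64(173.9))
disc 156.0 (array([580.4,  37.4]), 82.8, 62.6, 27.5, np.float64(72.3), np.float64(156.0))
wrist 773 along [25.  39.2 51.1] lat [-10.   11.2] z [ 90.7 122. ] rgb [32. 31. 31.]
side 137 along [24.2 35.5 49.9] lat [-12.3   6.1] z [ 90.3 122.7] rgb [40. 37. 36.]
tcp along -51.332546959510225 [ 0.2 -0.2  0.1]
```

View pics/w13.png

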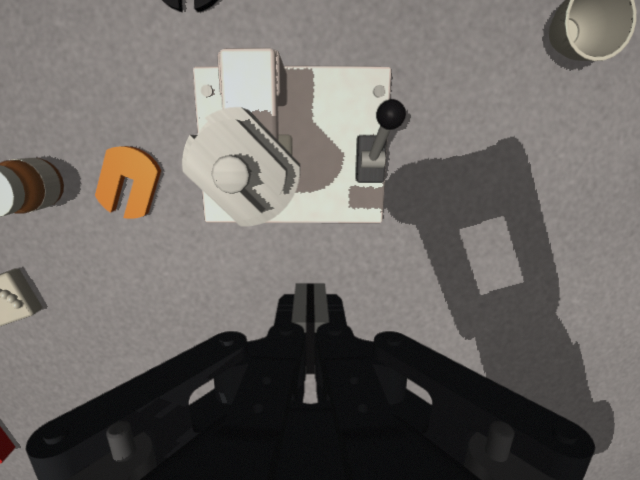

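The lever at (390,113) leans fully back. The stack at (240,168) has dropped 7.2 mm, as expected from a start angle of about 0.1. Jar, bowl and cast are still in place.

```bash
python3 -c "
from rig import job
print(job.sign_off())"
```

```text
the job is handed in; nothing more can be done
None
```

I loaded both discs onto the stem, threw the lever to its stop, and handed the job in at about 29 s of the 72 s allowed; sign-off gives no verdict.

- **Larger disc:** it lies on the base disc with its slot to the opposite side. In the last look its centre was within about 0.5 mm of the stem's axis.
- **Smaller disc:** it lies on top with its slot reversed again, and its centre is within about 1 mm of the axis. All three discs are aligned to about 1°.
- **Lever:** the push force climbed to about 14 N with no further movement, at the predicted stop position. The ball ended at about +39 mm against 40.8 mm expected, and the plunger dropped 7.2 mm, as expected from its start angle of about 0.1 rad.
- **Rest of the scene:** in the last picture the jar, bowl, cast and orange look-alike stood where they were, going by eye only; the black one is only partly in that frame. The gripper was clear of everything.

The depth readings ran 1–2 mm low throughout, within the stated calibration error. No check failed.

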